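Gauge an adapter ring and set up the test socket for it

ROBOT

A 6-joint arm with a two-finger parallel gripper is mounted at the origin on the work surface. World frame = base frame: x ahead of the robot, y to its left, z up, the work surface at z = 0. Lengths are in mm, angles in rad, forces in N, time in s.
With the tool pointing down it reaches from about 350 to 775 mm from the base axis. Payload 7.3 kg.
Tool frame: the origin (TCP) lies between the finger pads; the fingertips stand 22 mm ahead of it and the grasp point (between the pads) lies 3 mm ahead of it; z points along the fingers, x is the direction in which the jaws open and shut, and the axes are right-handed (so a half turn about z gives the same grasp; the last joint's range is limited). The gripper opens to 92 mm and grips with 3 to 60 N. Pads are 19 mm wide; open, the fingers measure 130 mm over their backs; the gripper's body (75 mm by 190 mm) begins 47 mm behind the grasp point.
Start: joints at [-1.318, 0.342, 1.524, -0, 1.275, -0.146], TCP at [203.887, -483.811, 248.741] pointing down, gripper open.
Joint ranges: [-2.53, 2.53], [-0.77, 2.02], [0.04, 2.7], [-1, 4.14], [0.28, 2.66], [-3.11, 3.11]. Speed limits (rad/s): [2.57, 2.57, 3.14, 3.14, 3.14, 3.14].

INTERFACE

Orientations are given as [roll, pitch, yaw] about the fixed x, y, z axes, in that order (R = Rz(yaw) Ry(pitch) Rx(roll)).
In Python, from plant import * gives the robot as it stands. The module is installed in compiled form; this text tells all that it offers.
- The arm moves only by the shell command python3 -m handwheel 'ROWS' [OPENING]. ROWS is a JSON object of lists of equal length, an entry for each row: "translation": the shift along the world's x, y, z in units of 15 cm (1.0 is 15 cm), a list of three; "twist": the turn about the world's z in units of 90 degrees (1.0 is 90 degrees). In form: {"translation": [[tx, ty, tz], ...], "twist": [twist, ...]}. A call has exactly 8 rows; each row shifts and turns the pose as measured when the row begins; what a row does not reach is not made up. A row lasts 1/8 s, in which the tool goes at most 62.5 mm and 10.7 degrees, less where a joint would pass 70% of its speed; a pose out of reach is approached as far as the arm can. A call with a number of a shift or a turn outside -1 to 1 is refused whole. A call with a gripper value outside its range is refused whole. OPENING is the closure in counts, from 0 (fully open) to 255 (shut), set as the call begins (- or left out, the last holds). The fingers move at their own pace and stop on an object; the grip force is fixed at half the most. Time passes only in rows, so rows that do not move let the fingers close, or fill a call up. It gives the time, the measured TCP pose, the force and the opening at its end, in the units of the state.
- get_obs(): the state, without advancing time (a new reading comes with each control period).
- capture(name): name is "scene" or "top" or "wrist"; returns a dict with "img" (384x512x3 uint8, red, green, blue), "vertical_fov" (degrees; the focal length in pixels is half the picture's height over the tangent of half this angle, whatever the lens; pixels are square), "cx", "cy" (the principal point, pixels), "world_from_camera" (4x4, takes a point from camera to world coordinates). Camera axes: x right, y up, looking along -z (the intrinsics and any distortion apply to the point x, -y, -z); pixel columns grow to the right and rows downward; lengths in mm; the calibration is good to about 2 mm. A picture is of the moment at which its call begins. There is no depth.
- close_job(): hands the job in, once; it reports no verdict.
Trained networks look in the newest picture that a camera, given by its name, has taken for a name from the list of things; names that differ only in an ending like _2 or _b are one class to them, and where a whole thing is asked for, a point or a joint stands for the part that bears it (a point fixed in the world has none). Each returns a list of dicts, best first, with "score" (0 to 1); they miss things now and then, are a little off and sometimes report something else, mostly with a low value. They report only what shows in the picture. A call takes as long as a camera call. They do not tell look-alikes from the thing itself.
- search_frame(camera, label): "position" ([x, y, z] in mm, in the coordinates of the camera as it stood for that picture, good to about 4 mm: the middle of the surface that is visible of it).
- spot_point(camera, label): "position" ([x, y, z] in mm, in the coordinates of the camera as it stood for that picture, good to about 4 mm: a listed point, or the origin of a listed thing).
The state is a dict: "time": time; "joint_positions": joint angles; "dq": joint speeds; "tau": joint torques, N m; "tool_pos": TCP position; "tcp_rot": TCP orientation; "contact_force": force on the tool from outside, world axes, zero at the start; "moment": the same for the moment, N m; "grip_width": finger opening in mm.
Only numpy, scipy, OpenCV 4.12 (cv2) and the standard library are available. Lean on these libraries where they do the work, as an engineer would, in place of code of your own. Each camera call takes 0.05 s, during which the arm holds its last target.

TASK

Take the adapter ring lying alone on the rubber pad, slide it down the stepped sizing cone until it stops flat on a step, let go, and read which step that is: one, two or three dots, counted from the lowest. With the ring still on the cone, swing the lever of the test socket's chrome collar to the mark with the same number of dots; then lift the ring off the cone and lay it flat in the socket's round recess. Leave the two rings in the tray and everything else on the counter where they are.

Things in the scene. Friction and masses are not known exactly. Their poses are not given: they have to be found in the camera images.
- ring_a: bare aluminium adapter ring, flat: outside diameter 66 mm, height 20 mm, origin at the centre of its underside, z up. ring_a, ring_b, ring_c look alike from outside; their bores are 57, 46 and 35 mm, which is whose is not told. One of the three lies alone on the rubber pad (the one to gauge), the other two in the tray; this changes from start to start.
- ring_b: bare aluminium adapter ring, flat: outside diameter 66 mm, height 20 mm, origin at the centre of its underside, z up. ring_a, ring_b, ring_c look alike from outside; their bores are 57, 46 and 35 mm, which is whose is not told. One of the three lies alone on the rubber pad (the one to gauge), the other two in the tray; this changes from start to start.
- ring_c: bare aluminium adapter ring, flat: outside diameter 66 mm, height 20 mm, origin at the centre of its underside, z up. ring_a, ring_b, ring_c look alike from outside; their bores are 57, 46 and 35 mm, which is whose is not told. One of the three lies alone on the rubber pad (the one to gauge), the other two in the tray; this changes from start to start.
- pad: thin square black rubber pad, 90 x 90 x 4 mm, fixed; origin at the centre of its underside. One ring lies on its middle.
- tray: low wooden tray, 90 x 170 mm, rim 12 mm high, floor 4 mm above the counter, fixed; origin at the centre of its underside, long side along its y. Holds the two spare rings side by side.
- tray_mid (a point): centre of the tray's floor
- cone: stepped steel sizing cone, fixed, 85 mm high, origin on its axis at counter level. Foot disc 120 mm across, 14 mm high at most, then a pillar 62 mm across up to step one. Three flat steps carry dots, one (lowest) to three; the land above each tapers upwards, the nose is 18 mm across at the top. The steps lie 34, 48 and 62 mm above the counter. Fingers can reach past a ring's underside there.
- step_1 (a point): centre of the lowest step (one dot), 34 mm above the counter: the ring with the 57 mm bore stops here, its origin at this point. The land above tapers from 54 mm diameter to 50 mm.
- step_2 (a point): centre of the middle step (two dots), 48 mm above the counter: the ring with the 46 mm bore stops here, its origin at this point. The land above tapers from 43 to 39 mm diameter.
- step_3 (a point): centre of the highest step (three dots), 62 mm above the counter: the ring with the 35 mm bore stops here, its origin at this point. The land above tapers from 32 to 28 mm diameter, then the nose to 18 mm.
- socket: black bayonet test socket, fixed: base plate 176 mm across, 6 mm high; round body 95 mm across, 35 mm high, with a round recess in its top, 73 mm across, 5 mm deep. Origin on its axis at counter level. On the plate 79 mm from the axis are marks of one, two and three white dots, at 164.8, 193.5 and 222.1 degrees from its own x axis, counterclockwise from above.
- socket_seat (a point): centre of the flat floor of the socket's recess, 30 mm above the counter; a ring laid in the recess has its origin here
- collar (a joint): angle of the chrome collar around the socket, rad, growing counterclockwise seen from above, from 0 to 1.9. Its lever points at the one-dot mark at 0.65, the two-dot mark at 1.15, the three-dot mark at 1.65; it starts between 0 and 0.2. Stays where it is left; about 1 N at the knob moves it.
- collar_knob (a point): centre of the top of the upright round knob at the end of the collar's lever: 18 mm across, top 58 mm above the counter, standing 34 mm proud of the lever; it moves on a circle of 98 mm radius about the socket's axis. The collar itself is 120 mm across, its top 27 mm above the counter.
- lens: a matte black camera lens standing upright, 70 mm across, 74 mm high; loose bystander, to be left alone. Origin at the centre of its underside
- blower: a red blower bulb standing nozzle up, 62 mm across, 115 mm high; loose bystander, to be left alone. Origin at the centre of its underside
- rear_cap: a steel lens rear cap, an open dish 60 mm across, 16 mm high; loose bystander, to be left alone. Origin at the centre of its underside
- filter_1: a frosted glass filter in a thin black frame, 78 mm across, 7 mm high; loose bystander, to be left alone. Origin at the centre of its underside
- filter_2: a second frosted glass filter, the same; loose bystander, to be left alone. Origin at the centre of its underside
- brush: a brush lying flat, 160 mm long; loose bystander, to be left alone. Origin at the middle of its length
- driver: a screwdriver lying flat, 170 mm long; loose bystander, to be left alone. Origin at the middle of its length
Things that resemble listed ones, but are neither listed nor needed, are in the scene too. What is shaped like the socket but green is not meant. Of the things shaped like the tray, the wooden one is meant.

How it is judged:
By the outcome, as a careful person would: the job done as asked, in the order asked, and still so for the second after the job is handed in, with the robot touching nothing.
It also fails if it takes over 64 s, if anything falls off the work surface, if the arm or the gripper's body presses on something with over 40 N, if the wrist force passes 120 N, or if a joint passes its speed limit or range.

## Working session

There is one attempt and no reset: what is moved stays moved. The work goes in short steps, Python scripts to look and compute and a shell command to move; the robot and the scene stay as the last step left them, time stands still between calls to the robot, and variables do not carry over. Pictures are saved under pics/ and viewed, and the job is handed in when it is done.

```bash
mkdir -p pics; cat > h.py <<'E'
from plant import *
import numpy as np, cv2
def snap(n,f):
    c=capture(n); cv2.imwrite(f'pics/{f}.png',c['img'][:,:,::-1]); return c
def w(c,p): return (c['world_from_camera']@np.append(p,1))[:3]
def px(c,P):
    q=np.linalg.inv(c['world_from_camera'])@np.append(P,1)
    f=192/np.tan(np.radians(c['vertical_fov'])/2)
    return c['cx']+f*q[0]/-q[2], c['cy']-f*q[1]/-q[2]
def ray(c,u,v,z):
    f=192/np.tan(np.radians(c['vertical_fov'])/2)
    d=c['world_from_camera'][:3,:3]@np.array([(u-c['cx'])/f,-(v-c['cy'])/f,-1]); o=c['world_from_camera'][:3,3]
    return o+d*(z-o[2])/d[2]
E
python3 - <<'E'
from h import *
np.set_printoptions(precision=1,suppress=True)
o=get_obs();print(o['time'],o['tool_pos'],o['tcp_rot'],o['grip_width'])
for n in['top','scene']:
    c=snap(n,n+'0');print(n,c['vertical_fov'],c['cx'],c['cy'],c.keys(),c['world_from_camera'])
    for l in['ring_a','pad','tray_mid','cone','socket','socket_seat','collar_knob','lens','blower','rear_cap','filter_1','brush','driver']:
        print(l,[(round(r['score'],2),w(c,r['position']).round(0).tolist()) for r in spot_point(n,l)][:5])
E
```

```text
0.0 [ 203.8 -483.4  248. ] [-3.1  0.  -1.2] 91.42471678833607
top 56.95134047180781 259.6414609291637 195.3676584723458 dict_keys(['img', 'vertical_fov', 'cx', 'cy', 'world_from_camera']) [[  -0.     1.    -0.1  401.4]
 [  -1.    -0.    -0.     2.6]
 [  -0.     0.1    1.  1165.7]
 [   0.     0.     0.     1. ]]
ring_a [(0.7, [700.0, 47.0, 5.0]), (0.6, [570.0, 239.0, 67.0]), (0.57, [703.0, -26.0, 3.0]), (0.48, [475.0, 27.0, 5.0])]
pad [(0.76, [469.0, 27.0, 0.0])]
tray_mid [(0.89, [698.0, 15.0, 5.0]), (0.78, [665.0, 476.0, 5.0])]
cone [(0.7, [334.0, 210.0, 4.0]), (0.55, [567.0, 238.0, -1.0])]
socket [(0.88, [271.0, -477.0, -4.0]), (0.69, [540.0, -260.0, 29.0]), (0.68, [536.0, -265.0, 3.0])]
socket_seat [(0.8, [540.0, -260.0, 32.0]), (0.72, [742.0, -228.0, 3.0]), (0.63, [471.0, 26.0, 7.0]), (0.41, [539.0, -266.0, -3.0])]
collar_knob [(0.85, [479.0, -184.0, 61.0]), (0.65, [195.0, -413.0, 58.0]), (0.6, [570.0, 238.0, 67.0])]
lens [(0.83, [750.0, 223.0, -3.0]), (0.68, [470.0, 27.0, 0.0]), (0.58, [696.0, 13.0, 5.0])]
blower [(0.72, [488.0, 525.0, 2.0])]
rear_cap [(0.76, [579.0, -17.0, -1.0]
[... 936 characters left out ...]
[540.0, -264.0, -3.0]), (0.55, [571.0, 237.0, 47.0])]
socket_seat [(0.65, [537.0, -264.0, 24.0]), (0.64, [279.0, -472.0, 29.0]), (0.43, [336.0, -240.0, -2.0]), (0.31, [474.0, 30.0, 2.0])]
collar_knob [(0.73, [482.0, -188.0, 53.0]), (0.68, [193.0, -418.0, 55.0])]
lens [(0.75, [747.0, 219.0, -1.0]), (0.42, [571.0, 235.0, 49.0]), (0.32, [471.0, 30.0, 1.0])]
blower [(0.47, [494.0, 520.0, -2.0]), (0.38, [575.0, 237.0, 28.0])]
rear_cap [(0.53, [578.0, -22.0, -4.0]), (0.37, [539.0, -263.0, 1.0])]
filter_1 [(0.68, [332.0, 208.0, -4.0]), (0.6, [337.0, -239.0, -4.0])]
brush [(0.82, [738.0, -232.0, 3.0])]
driver [(0.64, [497.0, -458.0, 2.0]), (0.43, [571.0, 237.0, 49.0]), (0.38, [736.0, -232.0, -0.0])]
```

View pics/top0.png

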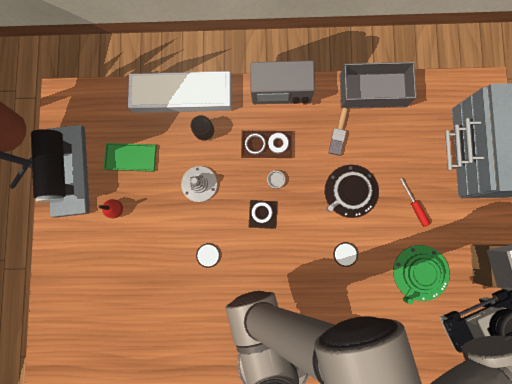

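View pics/scene0.png

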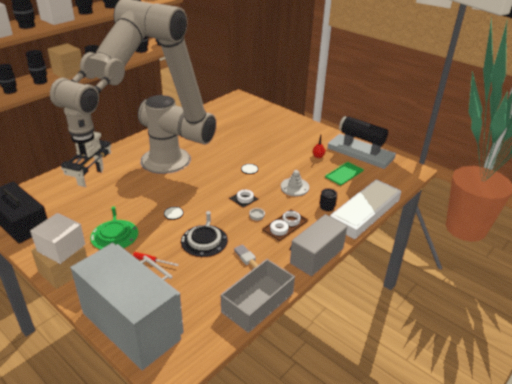

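The black socket is near (375,190) in the top view, the pad with its ring at (262,213), the cone at (199,183) and the wooden tray at (267,144). The green look-alike is at (421,273). Next I'll go over the black socket to get a wrist view.

```bash
python3 -m handwheel '{"translation":[[0.27,0.18,0],[0.27,0.18,0],[0.27,0.18,0],[0.27,0.18,0],[0.27,0.18,0],[0.27,0.18,0],[0.27,0.18,0],[0.2,0.15,0]],"twist":[0,0,0,0,0,0,0,0]}' 0
python3 - <<'E'
from h import *
np.set_printoptions(precision=1,suppress=True)
n='wrist';c=snap(n,'w1');print(c['vertical_fov'],c['cx'],c['cy'],c['world_from_camera'])
for l in['socket_seat','collar_knob','socket']:
    print(l,[(round(r['score'],2),w(c,r['position']).round(0).tolist()) for r in spot_point(n,l)][:5])
E
```

```text
time: 2.4
tool_pos: [524.3, -267.1, 248.9]
tcp_rot: [3.142, -0.003, -1.179]
contact_force: [1.1, -0.2, -0.1]
grip_width: 91.9
61.627215679199516 253.59966081618578 189.57797805745795 [[   0.4    0.9    0.2  585. ]
 [  -0.9    0.4    0.1 -241.2]
 [   0.    -0.2    1.   385.1]
 [   0.     0.     0.     1. ]]
socket_seat [(0.8, [538.0, -261.0, 34.0]), (0.16, [336.0, -234.0, 3.0])]
collar_knob [(0.65, [473.0, -178.0, 52.0])]
socket [(0.77, [541.0, -262.0, 0.0]), (0.32, [541.0, -262.0, 31.0])]
```

View pics/w1.png

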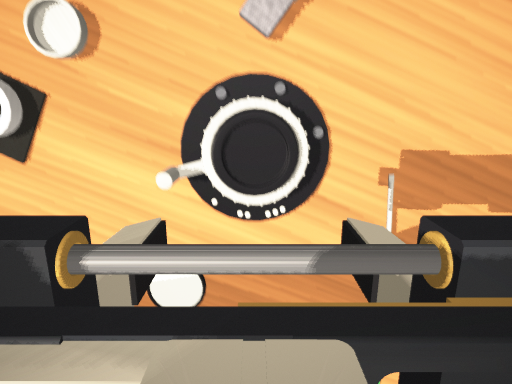

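The wrist view shows the black socket with its plate centred near (255,147) px and the knob at (164,180). The marks are one dot at (214,202), two at (244,214) and three at (275,211).

```bash
python3 - <<'E'
from h import *
import pickle
np.set_printoptions(precision=1,suppress=True)
img=cv2.imread('pics/w1.png')
# rebuild pose from a fresh capture (arm still)
c=capture('wrist'); pickle.dump({k:v for k,v in c.items()},open('c1.pkl','wb'))
g=cv2.cvtColor(img,cv2.COLOR_BGR2GRAY)
# recess/body dark disc inside white collar; use collar outer via ellipse
pts=[ray(c,u,v,6) for u,v in[(214,202),(244,214),(275,211)]]
m=(g[195:222,205:292]>170).astype(np.uint8)
n,l,s,ce=cv2.connectedComponentsWithStats(m)
print([(s[i,4],ce[i]+[205,195],ray(c,*(ce[i]+[205,195]),6)[:2]) for i in range(1,n)])
# plate outline: dark pixels
d=(g<70).astype(np.uint8);d[218:]=0;d[:70]=0;d[:,:170]=0;d[:,340:]=0
k=max(cv2.findContours(d,0,1)[0],key=cv2.contourArea)
P=np.array([ray(c,*q,6)[:2] for q in cv2.convexHull(k)[:,0,:].astype(float)])
# keep points not on the crop border
A=np.c_[2*P,np.ones(len(P))];b=(P**2).sum(1)
for _ in range(5):
    x=np.linalg.lstsq(A,b,rcond=None)[0];r=np.sqrt(x[2]+x[:2]@x[:2]);e=np.abs(np.hypot(*(P-x[:2]).T)-r);kk=e<3;A=A[kk];b=b[kk];P=P[kk]
print('plate',x[:2],r,len(P))
k=ray(c,164,180,58);print('knob',k)
for u,v in[(164,180)]: print(np.degrees(np.arctan2(*(k[:2]-x[:2])[::-1])),np.hypot(*(k[:2]-x[:2])))
for p in pts: print(np.degrees(np.arctan2(*(p[:2]-x[:2])[::-1])),np.hypot(*(p[:2]-x[:2])))
E
```

```text
[(np.int32(484), array([254.8, 198.9]), array([ 484.5, -285.5])), (np.int32(34), array([213.9, 201.4]), array([ 462.5, -240.3])), (np.int32(332), array([217.7, 215.8]), array([ 446.9, -251.4])), (np.int32(32), array([282.1, 208.9]), array([ 485.5, -321.5])), (np.int32(33), array([275. , 211.6]), array([ 479. , -314.8])), (np.int32(33), array([239.4, 213. ]), array([ 460.5, -274.9])), (np.int32(36), array([267.5, 213.5]), array([ 473.2, -307.2])), (np.int32(32), array([247. , 214.5]), array([ 462.3, -284.2])), (np.int32(138), array([281.3, 218.5]), array([ 473.8, -325.6]))]
plate [ 539.  -262.9] 85.95496726611744 44
knob [ 480.9 -184.5   58. ]
126.52733216509255 97.49413648866077
164.03111964822995 80.29175340832417
-167.12467457033082 79.48778953196802
-138.9299435260021 78.59033552106128
```

```bash
python3 -m handwheel '{"translation":[[-0.05,0.3,0],[-0.05,0.3,0],[-0.05,0.3,0],[-0.05,0.3,0],[-0.05,0.3,0],[-0.05,0.3,0],[-0.03,0.2,0],[0,0,0]],"twist":[0,0,0,0,0,0,0,0]}' 0
python3 - <<'E'
from h import *
np.set_printoptions(precision=1,suppress=True)
n='wrist';c=snap(n,'w2');print(c['world_from_camera'][:3,3])
import pickle;pickle.dump(c,open('c2.pkl','wb'))
for l in['ring_a','pad','tray_mid','cone']:
    print(l,[(round(r['score'],2),w(c,r['position']).round(0).tolist()) for r in spot_point(n,l)][:5])
E
```

```text
time: 3.65
tool_pos: [464.8, 28.9, 249.8]
tcp_rot: [3.141, -0.005, -1.198]
contact_force: [-0.8, -0.4, 0.6]
grip_width: 91.7
[525.8  54.1 385.9]
ring_a []
pad [(0.75, [465.0, 26.0, -2.0])]
tray_mid []
cone [(0.74, [565.0, 237.0, -0.0])]
```

View pics/w2.png

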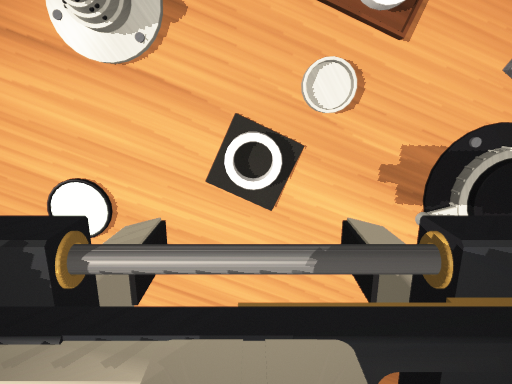

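Wrist view 2: the ring on the pad is centred near (253,160) px, the cone is at (105,5) and the rear cap at (330,84).

```bash
python3 - <<'E'
from h import *
import pickle
np.set_printoptions(precision=1,suppress=True)
c=pickle.load(open('c2.pkl','rb'));g=cv2.cvtColor(c['img'],cv2.COLOR_RGB2GRAY)
sub=g[110:212,205:305];m=(sub>170).astype(np.uint8)
# white ring component nearest the middle
n,l,s,ce=cv2.connectedComponentsWithStats(m)
i=l[50,26] or 1
for j in range(1,n): print(j,s[j],ce[j])
j=[q for q in range(1,n) if s[q,0]>5 and s[q,1]>5 and s[q,0]+s[q,2]<95 and s[q,4]>200][0]
cs,h=cv2.findContours((l==j).astype(np.uint8),cv2.RETR_CCOMP,1)
for k in sorted(cs,key=len)[-2:]:
    for z in(24,):
        P=np.array([ray(c,u+205,v+110,z)[:2] for u,v in k[:,0,:]]);x=np.linalg.lstsq(np.c_[2*P,np.ones(len(P))],(P**2).sum(1),rcond=None)[0]
        print(z,x[:2],2*np.sqrt(x[2]+x[:2]@x[:2]))
E
```

```text
1 [   0    0  100   69 2345] [45.  16.8]
2 [  19   23   58   57 1382] [48.  50.7]
3 [   0   37  100   65 2043] [55.7 85.8]
24 [471.8  33. ] 45.51842842441622
24 [471.5  32.2] 64.21675760976973
```

```bash
python3 -m handwheel '{"translation":[[0.03,0.02,-0.2],[0.02,0,-0.2],[0,0,-0.2],[0,0,-0.2],[0,0,-0.13],[0,0,0],[0,0,0],[0,0,0]],"twist":[0,0,0,0,0,0,0,0]}' 0
python3 - <<'E'
from h import *
np.set_printoptions(precision=1,suppress=True)
n='wrist';c=snap(n,'w3');print(get_obs()['tool_pos'])
import pickle;pickle.dump(c,open('c3.pkl','wb'))
for l in['ring_a','pad']:
    print(l,[(round(r['score'],2),w(c,r['position']).round(0).tolist()) for r in spot_point(n,l)][:5])
E
```

```text
time: 4.9
tool_pos: [476.1, 22.8, 107.4]
tcp_rot: [-3.139, -0.008, -1.212]
contact_force: [-0.4, 0.6, 0.1]
grip_width: 92.1
[476.2  22.9 107.5]
ring_a []
pad [(0.71, [465.0, 29.0, 1.0])]
```

View pics/w3.png

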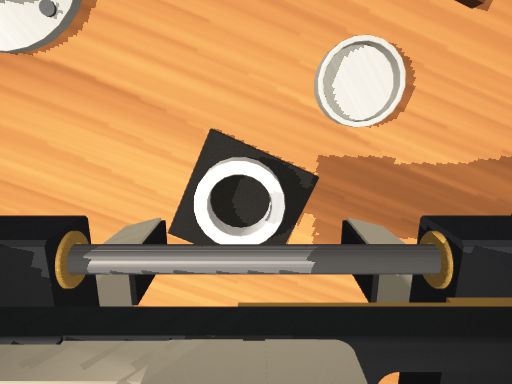

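```bash
cat >> h.py <<'E'
def fit(c,u0,u1,v0,v1,z,seed,th=170):
    g=cv2.cvtColor(c['img'],cv2.COLOR_RGB2GRAY)[v0:v1,u0:u1];n,l=cv2.connectedComponents((g>th).astype(np.uint8))
    m=(l==l[seed[1]-v0,seed[0]-u0]).astype(np.uint8)
    out=[]
    for k in sorted(cv2.findContours(m,cv2.RETR_CCOMP,1)[0],key=len)[-2:]:
        q=k[:,0,:]+[u0,v0];ok=(q[:,0]>u0)&(q[:,0]<u1-1)&(q[:,1]>v0)&(q[:,1]<v1-2)
        P=np.array([ray(c,u,v,z)[:2] for u,v in q[ok]])
        for _ in range(6):
            x=np.linalg.lstsq(np.c_[2*P,np.ones(len(P))],(P**2).sum(1),rcond=None)[0];r=np.sqrt(x[2]+x[:2]@x[:2]);e=np.abs(np.hypot(*(P-x[:2]).T)-r);P=P[e<max(1.2,2*np.median(e))]
        out.append((x[:2].round(1),(2*r).round(1),len(P)))
    return out
E
python3 - <<'E'
from h import *
import pickle
c=pickle.load(open('c3.pkl','rb'))
for th in(150,190,220):print(fit(c,180,300,150,238,24,(205,190),th))
E
```

```text
[(array([473.7,  33.4]), np.float64(42.2), 118), (array([472.4,  32.6]), np.float64(64.6), 193)]
[(array([471.6,  32.9]), np.float64(45.7), 149), (array([471.5,  32.4]), np.float64(64.2), 189)]
[(array([471.5,  32.3]), np.float64(46.7), 147), (array([471.5,  32.3]), np.float64(63.9), 191)]
```

```bash
python3 -m handwheel '{"translation":[[-0.03,0.065,-0.05],[0,0,-0.1],[0,0,-0.1],[0,0,-0.1],[0,0.0,-0.08],[0,0,0],[0,0,0],[0,0,0]],"twist":[0,0,0,0,0,0,0,0]}' 0
python3 - <<'E'
from h import *
snap('wrist','w4')
E
```

```text
time: 6.05
tool_pos: [470.0, 36.5, 40.9]
tcp_rot: [-3.137, -0.008, -1.209]
contact_force: [-0.2, -0.4, -0.7]
grip_width: 91.8
```

View pics/w4.png

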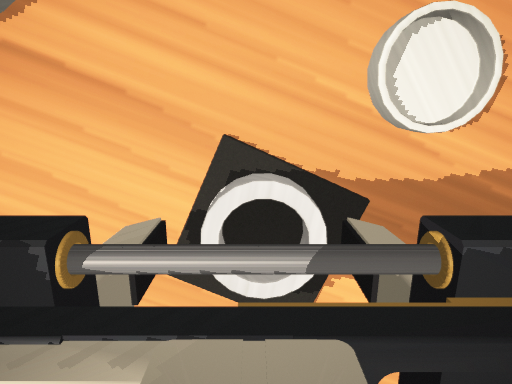

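```bash
python3 -m handwheel '{"translation":[[0.01,-0.027,-0.02],[0,0,-0.025],[0,0,0],[0,0,0],[0,0,0],[0,0,0],[0,0,0],[0,0,0]],"twist":[0,0,0,0,0,0,0,0]}' 0; python3 -m handwheel '{"translation":[[0,0,0],[0,0,0],[0,0,0],[0,0,0],[0,0,0],[0,0,0],[0,0,0],[0,0,0]],"twist":[0,0,0,0,0,0,0,0]}' 255
```

```text
time: 7.1
tool_pos: [472.1, 32.0, 34.3]
tcp_rot: [-3.136, -0.009, -1.21]
contact_force: [0.2, 0.7, 0.5]
grip_width: 91.7
time: 8.1
tool_pos: [472.1, 32.0, 34.3]
tcp_rot: [-3.136, -0.009, -1.21]
contact_force: [-0.1, 0.2, -0.1]
grip_width: 65.2
```

```bash
python3 -m handwheel '{"translation":[[0,0,0.25],[0,0,0.25],[0.06,0.1,0.25],[0.1,0.26,0.1],[0.1,0.26,0],[0.1,0.26,0],[0.1,0.26,0],[0,0,0]],"twist":[0,0,0,0,0,0,0,0]}' 255
python3 - <<'E'
from h import *
n='wrist';c=snap(n,'w5');
import pickle;pickle.dump(c,open('c5.pkl','wb'))
print(get_obs()['tool_pos'])
for l in['cone','step_3']:
    print(l,[(round(r['score'],2),w(c,r['position']).round(0).tolist()) for r in spot_point(n,l)][:5])
E
```

```text
time: 9.1
tool_pos: [541.1, 208.0, 165.4]
tcp_rot: [-3.137, -0.007, -1.212]
contact_force: [0.0, 0.5, -0.9]
grip_width: 65.5
[540.52467349 206.63564143 165.26875165]
cone [(0.86, [566.0, 241.0, -1.0])]
step_3 [(0.65, [572.0, 238.0, 46.0]), (0.64, [565.0, 238.0, 34.0]), (0.56, [568.0, 239.0, 62.0]), (0.48, [578.0, -15.0, -2.0])]
```

View pics/w5.png

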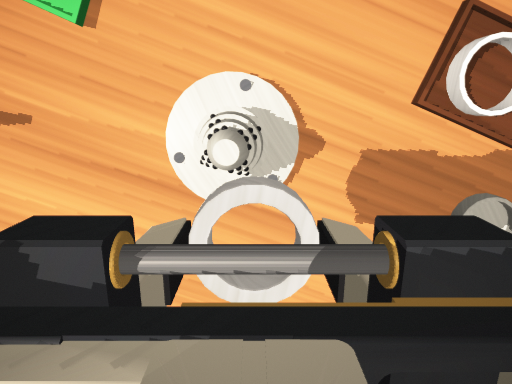

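```bash
python3 - <<'E'
from h import *
import pickle
c=pickle.load(open('c5.pkl','rb'));im=c['img']
cv2.imwrite('pics/w5z.png',cv2.resize(im[60:310,150:350,::-1],None,fx=3,fy=2.4*1.0,interpolation=cv2.INTER_CUBIC)[:600])
print('nose',ray(c,228,148,85),ray(c,228,150,85))
for z in(14,8): print('foot',fit(c,160,303,68,190,z,(190,110),190))
for th in(170,190,210):print('ring',fit(c,186,325,176,245,155,(200,205),th))
print(ray(c,188,240,155),ray(c,321,240,155), ray(c,255,178,155))
E
```

```text
nose [572.74575391 238.18033411  85.        ] [571.47780279 237.73293396  85.        ]
foot [(array([619.3, 244.2]), np.float64(10.8), 37), (array([580.1, 246.5]), np.float64(100.4), 268)]
foot [(array([619.7, 244.4]), np.float64(11.0), 37), (array([579.7, 246.8]), np.float64(102.5), 268)]
ring [(array([554.6, 220.7]), np.float64(7.3), 48), (array([550.1, 213.9]), np.float64(49.5), 332)]
ring [(array([540.4, 208.2]), np.float64(64.5), 122), (array([543. , 206.6]), np.float64(68.3), 99)]
ring [(array([544.8, 209.8]), np.float64(51.7), 296), (array([543.4, 208.1]), np.float64(66.1), 57)]
[532.96366331 239.62900535 155.        ] [555.61221994 178.63095513 155.        ] [573.35408835 219.8433289  155.        ]
```

View pics/w5z.png

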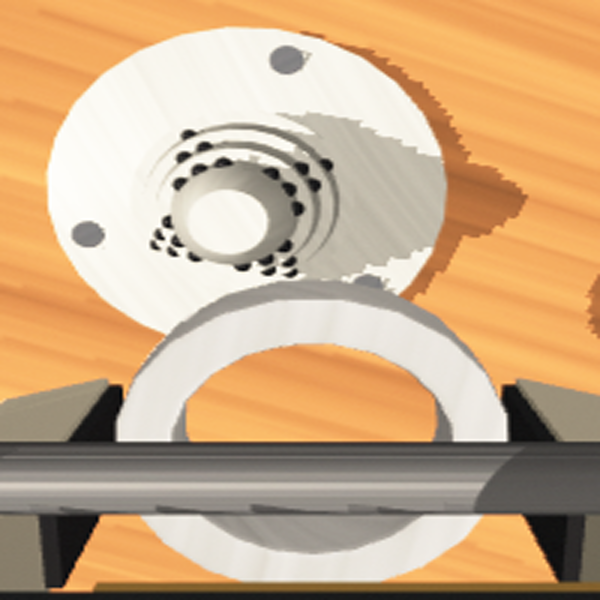

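```bash
python3 - <<'E'
from h import *
import pickle
np.set_printoptions(precision=1,suppress=True)
c=pickle.load(open('c5.pkl','rb'))
print('nose',ray(c,225.7,151.7,85))
Z=lambda x,y:(150+x/3,60+y/2.4)
def circ(pts,z):
    P=np.array([ray(c,*Z(*p),z)[:2] for p in pts]);x=np.linalg.lstsq(np.c_[2*P,np.ones(len(P))],(P**2).sum(1),rcond=None)[0];return x[:2],2*np.sqrt(x[2]+x[:2]@x[:2])
for z in(8,14):print('foot',circ([(48,180),(245,27),(446,185),(150,47),(350,47),(90,285),(385,80)],z))
for z in(150,155,158):print('ring',circ([(117,440),(508,440),(312,298),(312,583),(180,345),(440,345)],z))
print('bore',circ([(312,343),(186,410),(440,410),(230,362),(400,365)],155))
print(circ([(187,225),(268,225),(228,188),(228,256)],85))
E
```

```text
nose [569.9 238.8  85. ]
foot (array([569.4, 238.6]), np.float64(120.02592303076413))
foot (array([570.1, 238.5]), np.float64(117.57526875927617))
ring (array([538.4, 207.2]), np.float64(64.72461319794745))
ring (array([540.5, 208. ]), np.float64(62.593587185099764))
ring (array([541.8, 208.5]), np.float64(61.3149715773901))
bore (array([541.5, 208.3]), np.float64(43.95636446179424))
(array([569.3, 238.5]), np.float64(18.721758698716865))
```

```bash
python3 -m handwheel '{"translation":[[0.1,0.1,0],[0.1,0.11,0],[0,0,-0.1],[0,0,-0.1],[0,0,-0.1],[0,0,0],[0,0,0],[0,0,0]],"twist":[0,0,0,0,0,0,0,0]}' 255
python3 - <<'E'
from h import *
n='wrist';c=snap(n,'w6');
import pickle;pickle.dump(c,open('c6.pkl','wb'))
print(get_obs()['tool_pos'])
E
```

```text
time: 10.25
tool_pos: [567.9, 229.6, 116.7]
tcp_rot: [3.138, -0.009, -1.222]
contact_force: [-1.0, 1.2, -0.5]
grip_width: 65.9
[568.03597479 229.67058696 116.86326974]
```

View pics/w6.png

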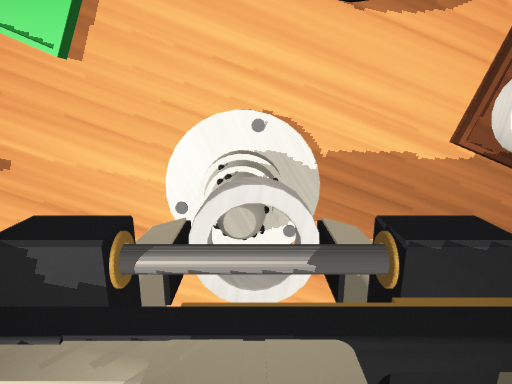

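The ring is above the nose (238,222 px) but about 9 mm short in y, so I'll correct.

```bash
python3 -m handwheel '{"translation":[[0.012,0.06,0],[0,0,0],[0,0,0],[0,0,-0.04],[0,0,-0.04],[0,0,0],[0,0,0],[0,0,0]],"twist":[0,0,0,0,0,0,0,0]}' 255
python3 - <<'E'
from h import *
n='wrist';c=snap(n,'w7');
import pickle;pickle.dump(c,open('c7.pkl','wb'))
cv2.imwrite('pics/w7z.png',cv2.resize(c['img'][60:310,150:350,::-1],None,fx=3,fy=2.4,interpolation=cv2.INTER_CUBIC))
E
```

```text
time: 11.3
tool_pos: [570.2, 239.6, 104.5]
tcp_rot: [3.139, -0.009, -1.222]
contact_force: [0.3, -1.0, -0.3]
grip_width: 65.7
```

View pics/w7z.png

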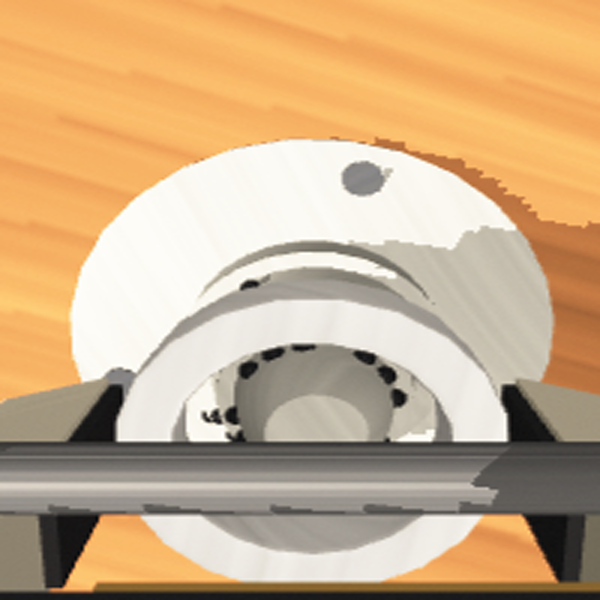

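```bash
python3 -m handwheel '{"translation":[[0,-0.005,-0.03],[0,0,-0.03],[0,0,-0.03],[0,0,-0.03],[0,0,-0.03],[0,0,0],[0,0,0],[0,0,0]],"twist":[0,0,0,0,0,0,0,0]}' 255
```

```text
time: 12.35
tool_pos: [570.2, 238.8, 80.4]
tcp_rot: [3.139, -0.009, -1.222]
contact_force: [-0.1, 0.5, -0.8]
grip_width: 65.3
```

```bash
python3 -m handwheel '{"translation":[[0,0,-0.01],[0,0,-0.01],[0,0,-0.006],[0,0,0],[0,0,0],[0,0,0],[0,0,0],[0,0,0]],"twist":[0,0,0,0,0,0,0,0]}' 255
```

```text
time: 13.35
tool_pos: [570.4, 238.9, 78.4]
tcp_rot: [3.141, -0.009, -1.222]
contact_force: [-0.8, -0.3, 0.3]
grip_width: 65.5
```

```bash
python3 -m handwheel '{"translation":[[0,0,-0.02],[0,0,-0.02],[0,0,0],[0,0,0],[0,0,0],[0,0,0],[0,0,0],[0,0,0]],"twist":[0,0,0,0,0,0,0,0]}' 255
```

```text
time: 14.35
tool_pos: [570.7, 239.0, 78.4]
tcp_rot: [-3.14, -0.01, -1.222]
contact_force: [-0.8, 0.0, 1.9]
grip_width: 65.6
```

The ring stopped at TCP 78.4, so its underside is at about 48 mm. I'll let go, back up and look.

```bash
python3 -m handwheel '{"translation":[[0,0,0],[0,0,0],[0,0,0],[0,0,0.05],[0,0,0.2],[0,0,0.3],[0,0,0.3],[0,0,0.2]],"twist":[0,0,0,0,0,0,0,0]}' 0
python3 - <<'E'
from h import *
n='wrist';c=snap(n,'w8');print(get_obs()['tool_pos'])
s=snap('scene','s8')
import pickle;pickle.dump(c,open('c8.pkl','wb'))
u,v=map(int,px(s,[570,239,50]));print(u,v)
z=s['img'][v-50:v+50,u-60:u+60,::-1]
cv2.imwrite('pics/s8z.png',cv2.resize(z,None,fx=6,fy=6,interpolation=cv2.INTER_CUBIC))
print('drop-centre',[ (st,px(c,[570,239,h])) for st,h in((1,54),(2,68))])
E
```

```text
time: 15.35
tool_pos: [568.7, 238.4, 238.9]
tcp_rot: [3.138, -0.009, -1.222]
contact_force: [0.4, 0.2, -0.8]
grip_width: 92.1
[570.14281734 238.77296488 243.14499505]
295 177
drop-centre [(1, (np.float64(252.3341389531357), np.float64(172.9065059259973))), (2, (np.float64(252.40486363796182), np.float64(175.765541269587)))]
```

View pics/w8.png

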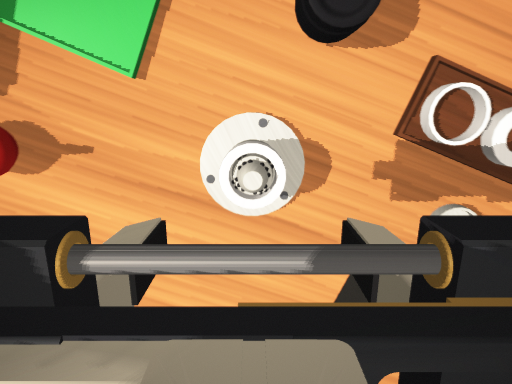

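View pics/s8z.png

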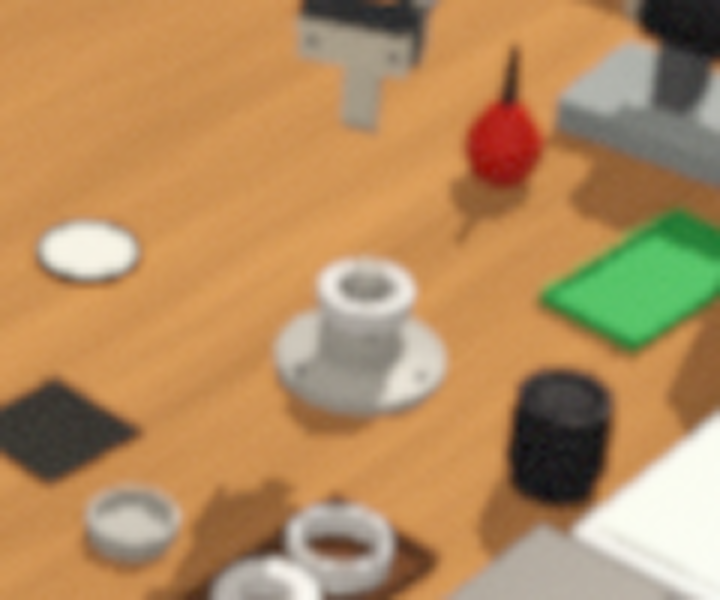

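The wrist view shows the ring level on the cone, centred at (253,175) px, which matches a top at z=68 (step two). The tray holds a thin-walled ring (57) and a thick-walled one (35), so the gauged ring has the 46 bore: two dots. Next is the lever.

```bash
python3 - <<'E'
from h import *
import pickle
c=pickle.load(open('c8.pkl','rb'))
for z in (54,68,82): print(z,fit(c,210,298,138,214,z,(228,170),215))
S=np.array([539,-262.9])
for a in (126.5,193.5-0.8): print(a,S+98*np.array([np.cos(np.radians(a)),np.sin(np.radians(a))]))
E
python3 -m handwheel '{"translation":[[-0.05,-0.4,0],[-0.08,-0.4,0],[-0.08,-0.4,0],[-0.08,-0.4,0],[-0.08,-0.4,0],[-0.08,-0.4,0],[-0.08,-0.25,0],[0,0,0]],"twist":[0,0,0,0,0,0,0,0]}' 0
```

```text
54 [(array([566.8, 238.1]), np.float64(49.2), 133), (array([560.7, 238.1]), np.float64(78.2), 78)]
68 [(array([569.6, 239.2]), np.float64(47.1), 134), (array([563.7, 239.3]), np.float64(74.8), 80)]
82 [(array([572.4, 240.2]), np.float64(44.9), 134), (array([566.8, 240.2]), np.float64(71.3), 82)]
126.5 [ 480.7073669  -184.12202766]
192.7 [ 443.39761469 -284.44492803]
time: 16.45
tool_pos: [484.0, -167.6, 236.0]
tcp_rot: [3.14, -0.007, -1.219]
contact_force: [-0.4, 0.8, -0.1]
grip_width: 92.2
```

```bash
python3 -m handwheel '{"translation":[[-0.02,-0.1,0],[0,0,-0.2],[0,0,-0.2],[0,0,-0.2],[0,0,-0.15],[0,0,0],[0,0,0],[0,0,0]],"twist":[0,0,0,0,0,0,0,0]}' 144
python3 - <<'E'
from h import *
n='wrist';c=snap(n,'w9');print(get_obs()['tool_pos'])
import pickle;pickle.dump(c,open('c9.pkl','wb'))
print([(round(r['score'],2),w(c,r['position']).round(1).tolist()) for r in spot_point(n,'collar_knob')])
E
```

```text
time: 17.45
tool_pos: [483.1, -180.3, 121.2]
tcp_rot: [-3.141, -0.009, -1.21]
contact_force: [0.5, -1.5, -0.3]
grip_width: 40.4
[ 483.18836326 -180.39818823  121.36756066]
[(0.68, [480.2, -180.2, 57.2])]
```

View pics/w9.png

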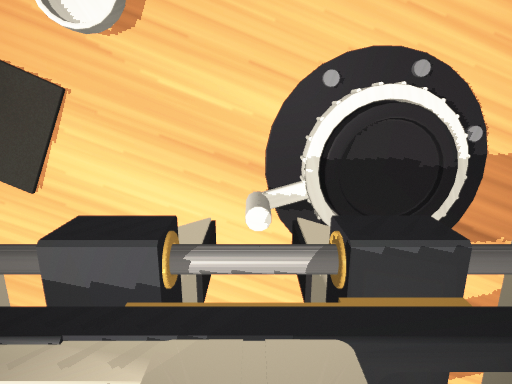

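The knob top is at (259,218) px, between the fingers.

```bash
python3 - <<'E'
from h import *
import pickle
c=pickle.load(open('c9.pkl','rb'))
print(ray(c,259,218,58))
# plate fit, top arc
g=cv2.cvtColor(c['img'],cv2.COLOR_RGB2GRAY)
P=np.array([ray(c,u,v,6)[:2] for u,v in[(265,155),(385,45),(488,150),(300,82),(460,82)]])
x=np.linalg.lstsq(np.c_[2*P,np.ones(len(P))],(P**2).sum(1),rcond=None)[0];print(x[:2],np.sqrt(x[2]+x[:2]@x[:2]))
E
```

```text
[ 480.86893049 -184.91635355   58.        ]
[ 537.00878272 -263.11407911] 88.08859705689001
```

```bash
python3 -m handwheel '{"translation":[[-0.015,-0.03,0],[0,0,-0.1],[0,0,-0.1],[0,0,-0.1],[0,0,-0.09],[0,0,-0.04],[0,0,0],[0,0,0]],"twist":[0,0,0,0,0,0,0,0]}' 144
```

```text
time: 18.55
tool_pos: [480.2, -185.6, 52.7]
tcp_rot: [-3.14, -0.009, -1.211]
contact_force: [0.1, 0.5, 0.2]
grip_width: 39.9
```

```bash
python3 -m handwheel '{"translation":[[0,0,0],[0,0,0],[0,0,0],[0,0,0],[0,0,0],[0,0,0],[0,0,0],[0,0,0]],"twist":[0,0,0,0,0,0,0,0]}' 255
```

```text
time: 19.55
tool_pos: [480.1, -185.3, 53.6]
tcp_rot: [-3.14, -0.009, -1.211]
contact_force: [-0.1, 1.0, -1.5]
grip_width: 17.6
```

```bash
python3 -m handwheel '{"translation":[[-0.073,-0.063,0],[-0.06,-0.069,0],[-0.049,-0.077,0],[-0.043,-0.093,0],[0,0,0],[0,0,0],[0,0,0],[0,0,0]],"twist":[0.092,0.092,0.092,0.092,0,0,0,0]}' 255
```

```text
time: 20.55
tool_pos: [446.5, -230.8, 53.6]
tcp_rot: [-3.139, -0.01, -0.622]
contact_force: [-0.3, -1.6, -0.4]
grip_width: 16.8
```

```bash
python3 -m handwheel '{"translation":[[-0.025,-0.082,0],[-0.013,-0.088,0],[0,-0.095,0],[0.014,-0.092,0],[0,0,0],[0,0,0],[0,0,0],[0,0,0]],"twist":[0.092,0.092,0.092,0.092,0,0,0,0]}' 255
python3 - <<'E'
from h import *
c=snap('wrist','w10');t=snap('top','t10')
cv2.imwrite('pics/t10z.png',cv2.resize(t['img'][150:240,310:430,::-1],None,fx=6,fy=6,interpolation=cv2.INTER_CUBIC))
E
```

```text
time: 21.55
tool_pos: [443.0, -284.1, 53.6]
tcp_rot: [-3.14, -0.01, -0.036]
contact_force: [-0.8, -3.9, -1.5]
grip_width: 17.3
```

View pics/w10.png

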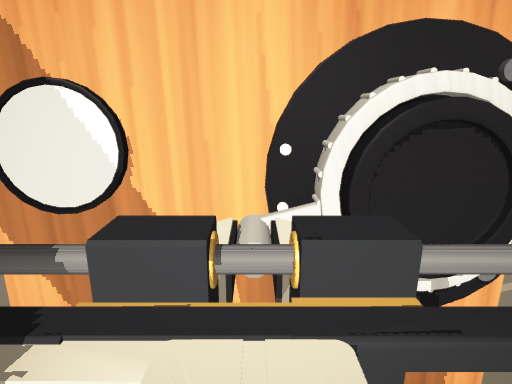

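The lever sits by the two-dot mark (dot visible at 283,207). I'll release and rise to check.

```bash
python3 -m handwheel '{"translation":[[0,0,0],[0,0,0],[0,0,0],[0,0,0.1],[0,0,0.3],[0.05,0.05,0.4],[0.2,0.05,0.4],[0.3,0,0.2]],"twist":[0,0,0,0,0,0,0,0]}' 144
python3 - <<'E'
from h import *
import pickle
c=snap('wrist','w11');print(get_obs()['tool_pos']);pickle.dump(c,open('c11.pkl','wb'))
E
```

```text
time: 22.65
tool_pos: [521.6, -266.6, 268.0]
tcp_rot: [-3.137, -0.009, -0.039]
contact_force: [1.1, -0.9, -0.3]
grip_width: 40.2
[ 527.5890589  -267.1256333   271.60856903]
```

View pics/w11.png

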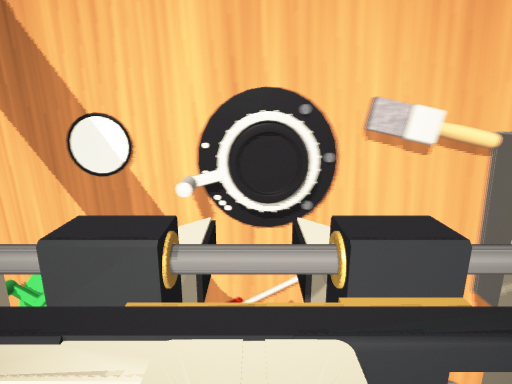

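```bash
python3 - <<'E'
from h import *
import pickle
c=pickle.load(open('c11.pkl','rb'))
cv2.imwrite('pics/w11z.png',cv2.resize(c['img'][80:234,160:345,::-1],None,fx=4,fy=3.8,interpolation=cv2.INTER_CUBIC))
E
```

```text
(no output)
```

View pics/w11z.png

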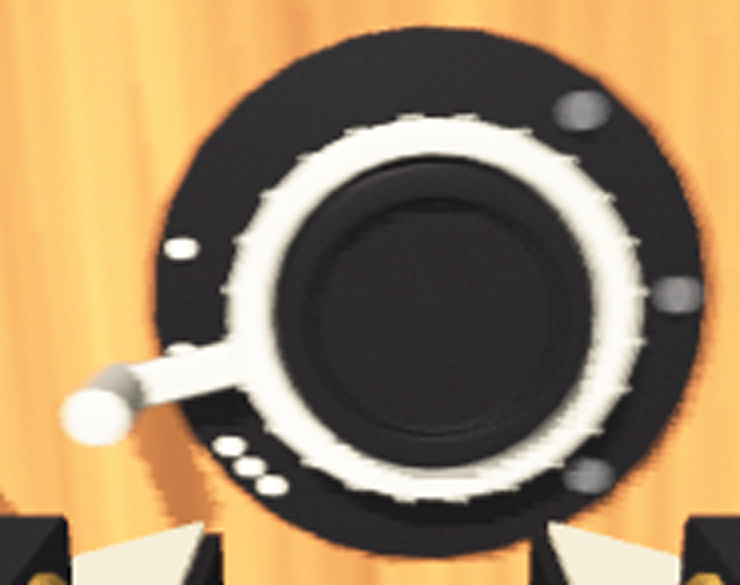

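```bash
python3 - <<'E'
from h import *
import pickle
np.set_printoptions(precision=1,suppress=True)
c=pickle.load(open('c11.pkl','rb'));Z=lambda x,y:(160+x/4,80+y/3.8)
def circ(pts,z):
    P=np.array([ray(c,*Z(*p),z)[:2] for p in pts]);x=np.linalg.lstsq(np.c_[2*P,np.ones(len(P))],(P**2).sum(1),rcond=None)[0];return x[:2],2*np.sqrt(x[2]+x[:2]@x[:2])
print(circ([(155,290),(707,290),(430,27),(430,557),(240,105),(620,100)],6))
print(circ([(230,310),(641,310),(435,118),(435,500)],27))
print('recess',circ([(276,305),(594,305),(435,157),(435,467)],35))
def pol(p,z,C):
    d=ray(c,*Z(*p),z)[:2]-C;return np.degrees(np.arctan2(d[1],d[0]))%360,np.hypot(*d)
for C in([539,-263],[538,-262]):
    C=np.array(C,float)
    print('knob',pol((97,416),58,C),'lever',pol((185,373),24,C),'dots',[pol(p,6,C) for p in[(181,248),(181,349),(230,447),(250,466),(272,486)]])
E
```

```text
(array([ 541.9, -263.6]), np.float64(173.31949287035474))
(array([ 542.2, -263.4]), np.float64(120.92735964850667))
recess (array([ 541.5, -262.3]), np.float64(93.92496064912362))
knob (np.float64(192.61184262054275), np.float64(95.2386034335346)) lever (np.float64(192.40839417589996), np.float64(74.47734573572215)) dots [(np.float64(163.60352265748892), np.float64(76.67697265319725)), (np.float64(188.6394981626476), np.float64(76.92937343841137)), (np.float64(216.0152458305857), np.float64(77.77516133094772)), (np.float64(222.77160586016612), np.float64(77.54772089081378)), (np.float64(230.0572124064465), np.float64(78.29606947513278))]
knob (np.float64(193.33600803122738), np.float64(94.48862372722748)) lever (np.float64(193.33442738281144), np.float64(73.72521241321218)) dots [(np.float64(164.11775101117556), np.float64(75.4383971154127)), (np.float64(189.4969928164399), np.float64(76.0994596907426)), (np.float64(217.04711110825855), np.float64(77.56687995903262)), (np.float64(223.81632601496273), np.float64(77.50561586519063)), (np.float64(231.08633258309158), np.float64(78.43338465084604))]
```

The knob sits at about 192° and the two-dot mark (midway between marks one and three) at about 192.5°, so the lever is set within about 0.01 rad. Back to the ring.

```bash
python3 -m handwheel '{"translation":[[0.03,0.4,0],[0.04,0.4,0],[0.04,0.4,0],[0.04,0.4,0],[0.04,0.4,0],[0.04,0.4,0],[0.04,0.4,0],[0.03,0.4,0]],"twist":[0,0,0,0,0,0,0,0]}' 0
```

```text
time: 23.7
tool_pos: [571.6, 223.3, 279.9]
tcp_rot: [3.141, -0.03, -0.043]
contact_force: [1.2, 0.2, 0.3]
grip_width: 92.1
```

```bash
python3 -m handwheel '{"translation":[[0,0.02,-0.05],[0,0,-0.25],[0,0,-0.25],[0,0,-0.25],[0,0,-0.15],[0,0,0],[0,0,0],[0,0,0]],"twist":[0,0,0,0,0,0,0,0]}' 0
python3 - <<'E'
from h import *
import pickle
c=snap('wrist','w12');print(get_obs()['tool_pos']);pickle.dump(c,open('c12.pkl','wb'))
E
```

```text
time: 24.7
tool_pos: [570.5, 225.3, 139.1]
tcp_rot: [-3.142, -0.035, -0.04]
contact_force: [0.5, 0.2, -0.1]
grip_width: 92.1
[570.62812725 225.33097702 139.23619667]
```

View pics/w12.png

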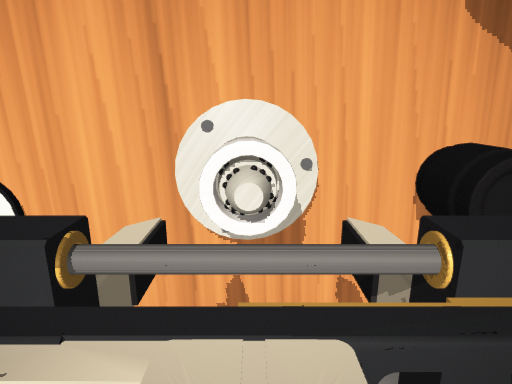

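```bash
python3 - <<'E'
from h import *
import pickle
c=pickle.load(open('c12.pkl','rb'))
for th in(200,220,235):print(fit(c,190,310,133,240,68,(207,190),th))
def circ(pts,z):
    P=np.array([ray(c,*p,z)[:2] for p in pts]);x=np.linalg.lstsq(np.c_[2*P,np.ones(len(P))],(P**2).sum(1),rcond=None)[0];return x[:2],2*np.sqrt(x[2]+x[:2]@x[:2])
print(circ([(200,188),(297,188),(248,141),(248,235)],68), circ([(175,168),(318,168),(247,99),(246,240)],10))
E
```

```text
[(array([569.5, 239.3]), np.float64(46.7), 185), (array([565.2, 249.4]), np.float64(85.3), 112)]
[(array([569.5, 239.3]), np.float64(46.9), 191), (array([565.3, 249.3]), np.float64(85.0), 109)]
[(array([569.5, 239.2]), np.float64(47.2), 197), (array([569.4, 239.4]), np.float64(63.9), 271)]
(array([570.26322443, 238.9800179 ]), np.float64(64.33962334313748)) (array([570.06973151, 238.43865396]), np.float64(119.96256429442649))
```

```bash
python3 -m handwheel '{"translation":[[-0.004,0.06,0],[-0.003,0.035,0],[0,0,-0.1],[0,0,-0.1],[0,0,-0.1],[0,0,-0.08],[0,0,0],[0,0,0]],"twist":[0,0,0,0,0,0,0,0]}' 0
```

```text
time: 25.75
tool_pos: [568.9, 240.7, 77.9]
tcp_rot: [3.142, -0.035, -0.039]
contact_force: [0.0, -0.1, -0.1]
grip_width: 91.4
```

```bash
python3 -m handwheel '{"translation":[[0.004,-0.009,0.008],[0,0,0],[0,0,0],[0,0,0],[0,0,0],[0,0,0],[0,0,0],[0,0,0]],"twist":[0,0,0,0,0,0,0,0]}' 255
```

```text
time: 26.75
tool_pos: [570.2, 239.4, 80.6]
tcp_rot: [-3.141, -0.037, -0.039]
contact_force: [-0.4, -0.3, -0.5]
grip_width: 65.2
```

```bash
python3 -m handwheel '{"translation":[[0,0,0.05],[0,0,0.1],[0,0,0.15],[0,0,0.2],[0,-0.1,0.2],[0,-0.3,0.1],[0,-0.3,0],[0,-0.3,0]],"twist":[0,0,0,0,0,0,0,0]}' 255
```

```text
time: 27.75
tool_pos: [570.6, 88.9, 213.1]
tcp_rot: [-3.139, -0.047, -0.033]
contact_force: [0.5, 0.4, -0.9]
grip_width: 64.9
```

```bash
python3 -m handwheel '{"translation":[[-0.03,-0.33,0],[-0.03,-0.33,0],[-0.03,-0.33,0],[-0.03,-0.33,0],[-0.03,-0.33,0],[-0.03,-0.33,-0.1],[-0.02,-0.12,-0.1],[0,0,-0.1]],"twist":[0,0,0,0,0,0,0,0]}' 255
python3 - <<'E'
from h import *
import pickle
c=snap('wrist','w13');print(get_obs()['tool_pos'])
E
```

```text
time: 28.75
tool_pos: [540.3, -239.6, 179.0]
tcp_rot: [3.138, -0.064, -0.036]
contact_force: [-0.0, 1.1, 0.1]
grip_width: 64.8
[ 539.44395506 -238.17148028  176.60693952]
```

View pics/w13.png

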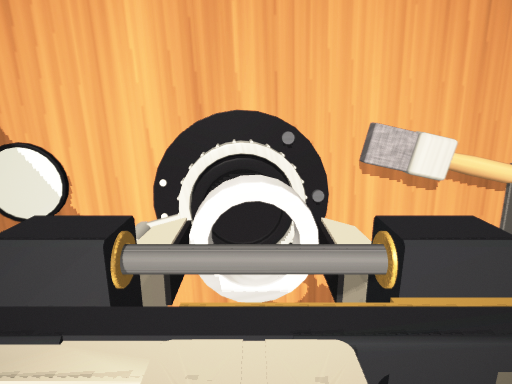

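```bash
python3 - <<'E'
from h import *
import pickle
c=snap('wrist','w14');print(get_obs()['tool_pos'],get_obs()['tcp_rot']);pickle.dump(c,open('c14.pkl','wb'))
cv2.imwrite('pics/w14z.png',cv2.resize(c['img'][100:310,145:345,::-1],None,fx=4,fy=2.8,interpolation=cv2.INTER_CUBIC))
E
```

```text
[ 539.61154902 -237.35197258  177.34660793] [ 3.14060021 -0.05962899 -0.03407315]
```

View pics/w14z.png

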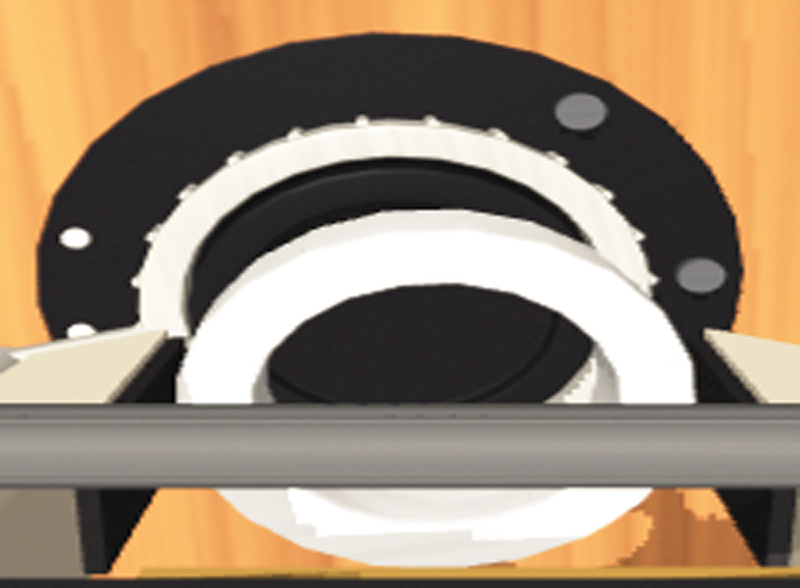

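```bash
python3 - <<'E'
from h import *
import pickle
np.set_printoptions(precision=1,suppress=True)
c=pickle.load(open('c14.pkl','rb'));Z=lambda x,y:(145+x/4,100+y/2.8)
def circ(pts,z):
    P=np.array([ray(c,*Z(*p),z)[:2] for p in pts]);x=np.linalg.lstsq(np.c_[2*P,np.ones(len(P))],(P**2).sum(1),rcond=None)[0];return x[:2],2*np.sqrt(x[2]+x[:2]@x[:2])
print('plate',circ([(38,260),(742,260),(380,33),(140,105),(640,95)],6))
print('collar',circ([(140,290),(390,122),(655,285),(240,165),(560,163)],27))
print('ring',[circ([(180,385),(694,385),(440,228),(440,566)],z) for z in(160,165,170)])
E
```

```text
plate (array([ 539.7, -262.1]), np.float64(174.39604529706216))
collar (array([ 539.8, -263. ]), np.float64(119.43573106589231))
ring [(array([ 541. , -239.8]), np.float64(66.30618456612682)), (array([ 540.7, -237.6]), np.float64(64.13118030938458)), (array([ 540.5, -235.3]), np.float64(61.95617605262958))]
```

```bash
python3 -m handwheel '{"translation":[[-0.004,-0.085,0],[-0.004,-0.085,0],[0,0,-0.1],[0,0,-0.15],[0,0,-0.15],[0,0,-0.15],[0,0,-0.06],[0,0,0]],"twist":[0,0,0,0,0,0,0,0]}' 255
```

```text
time: 29.85
tool_pos: [539.4, -260.4, 81.9]
tcp_rot: [3.141, -0.061, -0.029]
contact_force: [1.2, -0.4, -0.7]
grip_width: 64.6
```

```bash
python3 -m handwheel '{"translation":[[-0.007,-0.016,0],[0,0,0],[0,0,0],[0,0,-0.02],[0,0,0],[0,0,0],[0,0,0],[0,0,0]],"twist":[0,0,0,0,0,0,0,0]}' 255
python3 - <<'E'
from h import *
import pickle
c=snap('wrist','w15');print(get_obs()['tool_pos']);pickle.dump(c,open('c15.pkl','wb'))
cv2.imwrite('pics/w15z.png',cv2.resize(c['img'][100:310,125:365,::-1],None,fx=3.3,fy=2.8,interpolation=cv2.INTER_CUBIC))
E
```

```text
time: 30.85
tool_pos: [539.6, -263.8, 81.4]
tcp_rot: [3.139, -0.065, -0.029]
contact_force: [0.6, -0.2, -0.9]
grip_width: 64.9
[ 539.57481491 -263.74856106   81.3612434 ]
```

View pics/w15z.png

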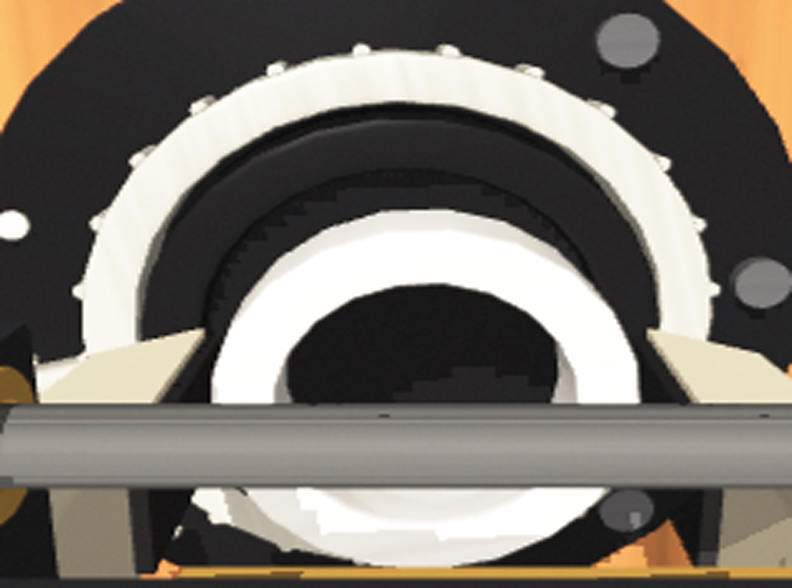

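```bash
python3 - <<'E'
from h import *
import pickle
np.set_printoptions(precision=1,suppress=True)
c=pickle.load(open('c15.pkl','rb'));Z=lambda x,y:(125+x/3.3,100+y/2.8)
def circ(pts,z):
    P=np.array([ray(c,*Z(*p),z)[:2] for p in pts]);x=np.linalg.lstsq(np.c_[2*P,np.ones(len(P))],(P**2).sum(1),rcond=None)[0];return x[:2],2*np.sqrt(x[2]+x[:2]@x[:2])
print('collar',circ([(84,310),(400,52),(712,300),(235,93),(560,93)],27))
print('body',circ([(137,320),(400,103),(662,320),(215,170),(590,170)],35))
print('ring',[circ([(213,385),(638,385),(425,228),(425,566)],z) for z in(64,69,72)])
E
```

```text
collar (array([ 539. , -263.2]), np.float64(118.2906474328202))
body (array([ 538.9, -260.9]), np.float64(94.84118786954829))
ring [(array([ 541.1, -265.8]), np.float64(66.73587800041072)), (array([ 540.8, -263.5]), np.float64(64.55535485925418)), (array([ 540.6, -262.2]), np.float64(63.247040974559695))]
```

```bash
python3 -m handwheel '{"translation":[[-0.014,0.006,-0.02],[0,0,-0.025],[0,0,-0.025],[0,0,-0.015],[0,0,0],[0,0,0],[0,0,0],[0,0,0]],"twist":[0,0,0,0,0,0,0,0]}' 255
```

```text
time: 31.9
tool_pos: [537.3, -262.7, 67.6]
tcp_rot: [3.139, -0.065, -0.029]
contact_force: [0.2, -0.2, -0.9]
grip_width: 64.7
```

```bash
python3 -m handwheel '{"translation":[[0.002,0,-0.012],[0,0,-0.012],[0,0,0],[0,0,0],[0,0,0],[0,0,0],[0,0,0],[0,0,0]],"twist":[0,0,0,0,0,0,0,0]}' 255
```

```text
time: 32.9
tool_pos: [537.7, -262.8, 63.8]
tcp_rot: [3.139, -0.065, -0.029]
contact_force: [-0.5, -0.2, -0.3]
grip_width: 64.9
```

```bash
python3 -m handwheel '{"translation":[[0,0,0],[0,0,0],[0,0,0],[0,0,0],[0,0,0.05],[0,0,0.2],[0,0,0.3],[0,0,0.3]],"twist":[0,0,0,0,0,0,0,0]}' 0
python3 - <<'E'
from h import *
import pickle
c=snap('wrist','w16');print(get_obs()['tool_pos']);pickle.dump(c,open('c16.pkl','wb'))
E
```

```text
time: 33.9
tool_pos: [535.8, -261.7, 192.6]
tcp_rot: [-3.141, -0.059, -0.029]
contact_force: [0.8, -0.6, 0.1]
grip_width: 91.9
[ 538.24224575 -263.13822601  199.61066468]
```

View pics/w16.png

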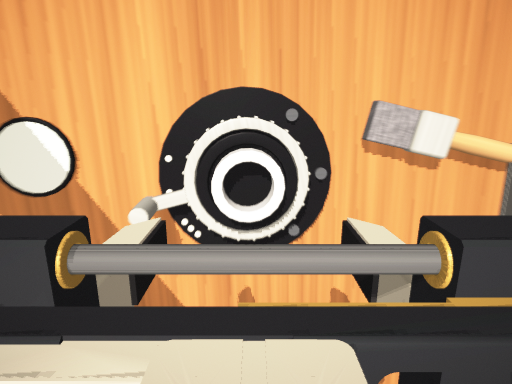

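The ring sits in the recess (about 248,186 px) with the lever still by the two dots. I'll move back for a check.

```bash
python3 -m handwheel '{"translation":[[0,0.1,0.2],[0,0.1,0.2],[-0.05,0,0],[-0.1,0,0],[-0.1,0,0],[0,0,0],[0,0,0],[0,0,0]],"twist":[0,0,0,0,0,0,0,0]}' 0
python3 - <<'E'
from h import *
import pickle
c=snap('wrist','w17');print(get_obs()['tool_pos']);pickle.dump(c,open('c17.pkl','wb'))
s=snap('scene','s17');u,v=map(int,px(s,[539,-263,40]))
a=cv2.resize(s['img'][v-40:v+40,u-50:u+50,::-1],(500,400),interpolation=cv2.INTER_CUBIC)
cv2.imwrite('pics/s17z.png',a)
E
```

```text
time: 34.95
tool_pos: [496.3, -233.6, 259.9]
tcp_rot: [3.137, -0.066, -0.031]
contact_force: [-0.2, -0.3, 1.3]
grip_width: 91.9
[ 496.37393556 -233.54789455  259.91802748]
```

View pics/w17.png

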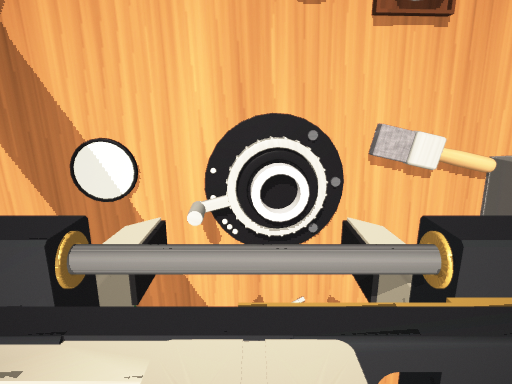

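View pics/s17z.png

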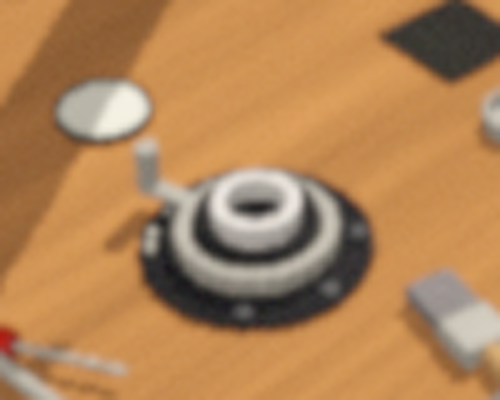

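```bash
python3 - <<'E'
from h import *
import pickle
np.set_printoptions(precision=1,suppress=True)
c=pickle.load(open('c17.pkl','rb'))
for z in(45,50,55):print(z,fit(c,240,318,150,228,z,(256,192),200))
cv2.imwrite('pics/w17z.png',cv2.resize(c['img'][105:245,185:350,::-1],None,fx=4.5,fy=4,interpolation=cv2.INTER_CUBIC))
E
```

```text
45 [(array([ 538.5, -261.3]), np.float64(43.2), 71), (array([ 539.2, -262.7]), np.float64(66.5), 145)]
50 [(array([ 537.7, -259.9]), np.float64(42.6), 72), (array([ 538.5, -261.4]), np.float64(65.6), 146)]
55 [(array([ 537.1, -258.5]), np.float64(42.0), 74), (array([ 537.7, -260. ]), np.float64(64.6), 149)]
```

View pics/w17z.png

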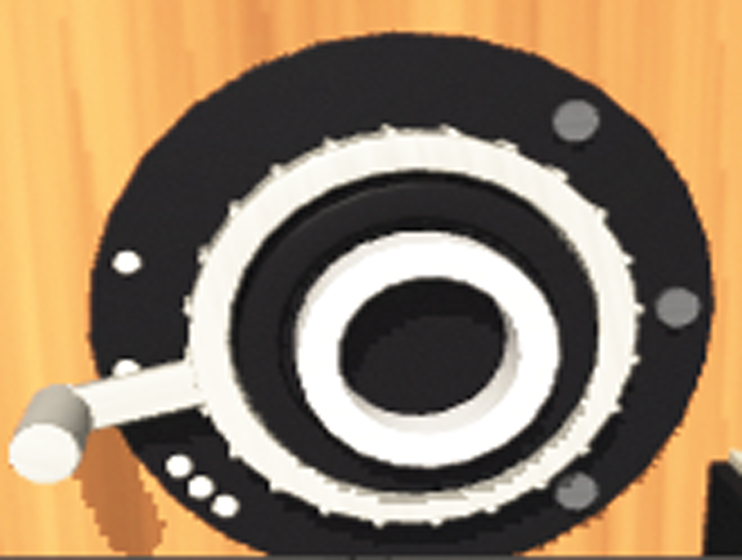

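Ring top fits a 65.6 mm circle at z=50, centred at (538.5,-261.4), which is inside the recess clearance, so it's flat on the seat. Handing in.

```bash
python3 -c "
from h import *
print(get_obs()['time']);close_job()"
```

```text
35.05
the job is handed in; nothing more can be done
```

The job is handed in at 35.05 s of the 64 s allowed. The gauged ring stopped on step two, the lever points at the two-dot mark, and the ring lies in the socket's recess.

- **Gauging:** The ring came to rest with its underside about 48 mm above the counter, which is step two. Its bore also measured about 46 mm in the pictures. I let it go there.
- **Lever:** With the ring still on the cone, I gripped the collar knob and swung it round. It measured about 192.0°, against about 192.5° for the two-dot mark, so it is within roughly 0.01 rad.
- **Placing:** I lifted the ring off the cone and released it in the recess. The last wrist picture puts its centre about 1.5–2 mm off the socket's axis, inside the 3.5 mm play. Its top fits a circle of 65.6 mm at z = 50 mm, as it should when lying flat. The lever had not moved, and the gripper was clear.

**What disagreed:**
- The tool picked up a tilt of about 0.06 rad during the long moves, which this interface cannot correct. The ring went in slightly tilted and levelled when released.
- One lever picture, taken while the arm was still settling, put the socket's centre about 3 mm off the earlier fits.
- I did not take a final overhead picture of the tray and the other things on the counter; I noticed no contact with any of them.

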